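# Dock the battery pack in its charging cradle

### The job

Put the square black battery pack on charge without picking it up: with your fingertips push it across the desk mat, through the narrow mouth between the two cheeks of the charging cradle, and on until it is fully home against the contacts and the spring leaf in the cheek has snapped out behind it. Then press the round button on top of the cradle right down and let it come up again. Keep the pack flat on the mat throughout, and leave everything else on the desk where it stands.

Things in the scene. Friction and masses are not known exactly. Their poses are not given: they have to be found in the camera images.
- pack: The battery pack: a plain black square brick, 74 x 74 mm and 28 mm tall, 0.2 to 0.3 kg, lying loose and flat on the grey desk mat (mat top 3 mm above the desk, z = 0.003). Origin: centre of its underside; x and y along its sides, z up. Any of its four sides may go in first.
- cradle: The charging cradle, fixed on the mat: an aluminium U, open at the top and at its mouth, closed at the far end by a grey contact block. Origin: on the mat, where the centre of the pack's underside stands when docked (it rests within 4 mm of it). +x points from mouth to contact block, the way the pack goes in; y across, z up. The pack slides on the mat itself: no floor or sill in the bay.
- mouth (a point): Middle of the cradle's mouth on the mat (cradle x = -68, y = 0 mm), between the two cheeks. Bay 78 mm wide (inner faces at cradle y = -39 and +39 mm: 2 mm play each side of the pack); cheeks 16 mm thick, 30 mm tall, their noses rounded, 8 mm radius. Docked, the pack's near side is about 32 mm inside the mouth, so the fingertips must follow it in that far.
- contacts (a point): Middle of the contact block's face at the end of the bay, on the mat (cradle x = +38.5, y = 0 mm); the docked pack lies against it or up to 4 mm short. The block reaches on to x = +80.5 mm, is 110 mm wide and 36 mm tall, with brass contact strips on this face.
- leaf (a joint): Angle (rad) of the spring leaf, a steel strip in a window of the cheek on the cradle's +y side, 8 to 22 mm above the mat, pivoted 64 mm in front of the cradle's origin. 0: sprung out, its free end 8 mm into the bay, 41 mm in front of the origin. The entering pack pushes it back to between 0.15 and 0.4 against about 1.5 N; it snaps back to 0 behind the pack once that is home.
- button (a joint): Travel (m) of the round start button on the contact block: 0 up, 0.005 right down; springs back by itself. About 4 N press it right down.
- button_top (a point): Centre of the button's top face when up: 42.5 mm above the mat, at cradle x = +60, y = 0 mm. The button is 22 mm across and is pressed straight down.
- eraser: Bystander: small white and black eraser, 19 x 46 x 12 mm, on the mat beyond the cradle.
- binder_clip: Bystander: black binder clip with wire arms, 22 x 32 x 35 mm, on the mat on the robot's side, near the cradle's mouth.
- notes_pad: Bystander: pale pad of sticky notes, 66 x 66 x 13 mm, on the desk left of the mat, near the robot.
- stapler: Bystander: black stapler, 36 x 128 x 43 mm, on the mat's right corner near the robot.
- coffee_glass: Bystander: glass of milky coffee, 78 mm across, 88 mm tall, on the desk behind the mat.
- clip_tin: Bystander: round green tin of paper clips, 57 mm across, 26 mm tall, on the desk behind the mat, left of the glass.

How it is judged (in metres and radians):
On the way, in this order (a step that is already met when the one before it is completed fails the run):
1. the pack enters between the cheeks and pushes the spring leaf back (value of joint leaf above 0.1 rad and x of pack in the frame of cradle above -0.075 m and horizontal distance between pack and cradle below 0.075 m), for 0.05 s.
2. the pack is fully home and the leaf has snapped out behind it (horizontal distance between pack and cradle below 0.006 m and value of joint leaf below 0.06 rad), for 0.1 s.
3. the start button is pressed right down with the pack home (all of step 2 and value of joint button above 0.0038 m), for 0.1 s.
At the end, for the whole second after the job is handed in: The pack lies flat and at rest in the cradle, its centre within 6 mm of the docked position, the spring leaf out behind it (below 0.06 rad) and the button up again (within 1 mm) (all of step 2 and value of joint button below 0.001 m and height (world z) of pack below 0.007 m and angle between pack's own z axis and vertical below 0.06 rad and linear speed of pack below 0.02 m/s); the robot touches nothing.
It fails at once if the pack is lifted off the mat (more than 8 mm) or tipped (more than 0.2 rad) (height (world z) of pack above 0.011 m or angle between pack's own z axis and vertical above 0.2 rad).
It fails at once if a bystander is moved more than 15 mm (distance of any of eraser, binder_clip, notes_pad, stapler, coffee_glass, clip_tin from where it was at the start of the episode above 0.015 m).
It also fails if it takes over 64 s, if anything falls off the work surface, if the arm or the gripper's body presses on something with over 40 N, if the wrist force passes 120 N, or if a joint passes its speed limit or range.

### The arm

A 6-joint arm with a two-finger parallel gripper is mounted at the origin on a cart in front of the work surface, level with it; the furniture and walls round the work are solid. World frame = base frame: x ahead of the robot, y to its left, z up, the work surface at z = 0. Lengths are in m, angles in degrees, forces in N, time in s.
With the tool pointing down it reaches from about 0.375 to 0.75 m from the base axis. Payload 9 kg.
Tool frame: the origin (TCP) lies where the fingers leave the gripper's body, on its centre line; the fingertips stand 73 mm ahead of it and the grasp point (between the pads) lies 54 mm ahead of it (robot.tip_reach is the distance from the TCP to the fingertips, in m); z points along the fingers, y is the line along which they close (so a half turn about z gives the same grasp; the last joint's range is limited). The gripper opens to 85 mm and grips with 20 to 120 N. Pads are 22 mm wide; open, the fingers measure 114 mm over their backs; the gripper's body (76 mm by 85 mm) begins 54 mm behind the grasp point. The pads swing forward as they close: fully open they stand 13 mm farther back than shut.
Start: joints at [-86.385, 5.964, 5.575, 89.605, 0, 77.527], TCP at [0.166, -0.577, 0.304] pointing down, gripper open.
Joint ranges: [-171.21, 171.21], [-48.23, 106.86], [-62.78, 66.21], [-105.2, 120.99], [-86.42, 89.51], [-180, 180]. Speed limits (degrees/s): [127.2, 127.2, 147.25, 180, 180, 180].

### API

Orientations are given as [roll, pitch, yaw] about the fixed x, y, z axes, in that order (R = Rz(yaw) Ry(pitch) Rx(roll)).
In Python, from plant import robot gives the robot as it stands. Calls block until the motion is done:
- robot.move_pose(position, orientation): joint-space move of the TCP to a pose.
- robot.line_to(position, vel=0.15, rotation=None, guard=None): straight line of the TCP; rotation=None keeps the orientation; vel is the mean speed in m/s. With guard (N) it stops when the force on the tool has changed by that much, and returns True; else False.
- robot.goto_joints(angles): joint-space move.
- robot.set_gripper(opening): finger opening in m; the grip force is fixed at half the most; returns when the fingers have stopped.
- robot.pause(seconds).
- robot.ik(position, orientation): joint angles nearest the present ones, or None.
- robot.observe(): the state.
- robot.grab_frame(name): name is "scene" or "top"; returns the picture (400x640x3 uint8, blue, green, red); there is no depth.
- robot.get_calibration(name): a dict with "vertical_fov" (degrees; the focal length in pixels is half the picture's height over the tangent of half this angle, whatever the lens; pixels are square), "cx", "cy" (the principal point, pixels), "rvec" (rotation vector, rad) and "tvec" (3), from world to camera coordinates, as OpenCV has them. Camera axes: x right, y down, z forward; pixel columns grow to the right and rows downward; lengths in m; the calibration is good to about 2 mm. A picture is of the moment at which its call begins. get_calibration takes no time and is no camera call.
A pose or a line that the arm cannot do raises robot.IKError and nothing moves.
- robot.job_done(): hands the job in; it is judged then, once.
The state is a dict: "time": time; "q": joint angles; "qvel": joint speeds; "joint_torque": joint torques, N m; "tool_pos": TCP position; "tcp_rot": TCP orientation; "ft_force": force on the tool from outside, world axes, zero at the start; "torque": the same for the moment, N m; "gripper_width": finger opening in m; "gripper_force": force on a finger pad.
Only numpy, scipy, OpenCV 4.12 (cv2) and the standard library are available. Lean on these libraries where they do the work, as an engineer would, in place of code of your own. Each camera call takes 0.05 s, during which the arm holds its last target. There are 200 camera calls.

## Working session

There is one attempt and no reset: what is moved stays moved. The work goes in short steps, each a Python script; the robot and the scene stay as the last script left them, time stands still between calls to the robot, and variables do not carry over. Pictures are saved under pics/ and viewed, at most 10 in all, crops included, and the job is handed in when it is done.

```bash
ls; mkdir -p pics
python3 - <<'E'
from plant import robot
import cv2
for n in("scene","top"):
    cv2.imwrite(f"pics/{n}0.png",robot.grab_frame(n)); print(n,robot.get_calibration(n))
o=robot.observe();print(o["time"],o["tool_pos"],o["tcp_rot"],o["gripper_width"],robot.tip_reach)
E
```

```text
pics
scene {'vertical_fov': 54.701612614427816, 'cx': 312.1637895501702, 'cy': 193.7066913490308, 'rvec': array([ 1.92356915, -0.99340824,  0.58536884]), 'tvec': array([-0.42259461,  0.27232989,  0.55420299])}
top {'vertical_fov': 42.997204700271524, 'cx': 315.79902236013334, 'cy': 201.40364350208375, 'rvec': array([ 2.12892363, -2.07971806,  0.22421845]), 'tvec': array([-0.0875281 ,  0.61508173,  1.0938662 ])}
0.1 [ 0.16624536 -0.57627066  0.30320784] [-1.79932031e+02 -1.65845922e-02  1.60860798e+01] 0.08536058584443743 0.0726
```

View pics/top0.png

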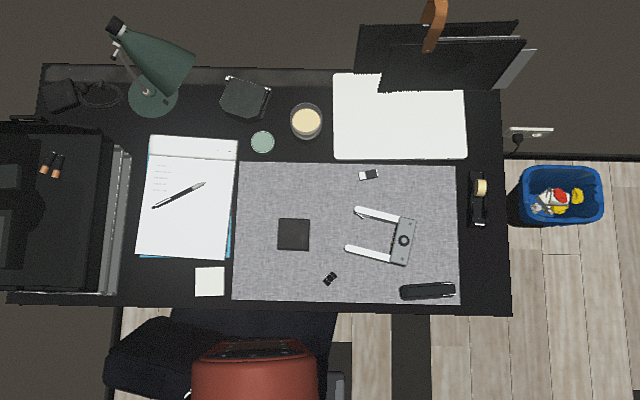

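View pics/scene0.png

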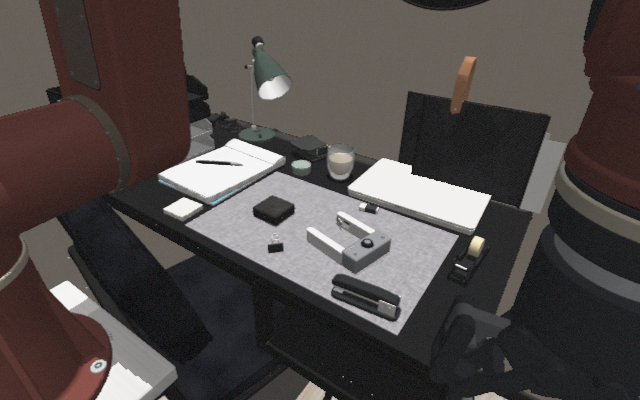

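The top view shows the pack at about (293,234). The cradle's mouth opens to the left, with cheek noses at about (357,210) and (347,248) and the button at (404,240). Next I'll measure these with masks.

```bash
cat > h.py <<'E'
from plant import robot
import cv2, numpy as np
def ray(cam,px,z):
    c=robot.get_calibration(cam); R=cv2.Rodrigues(c["rvec"])[0]; C=-R.T@c["tvec"]
    f=200/np.tan(np.radians(c["vertical_fov"]/2)); px=np.atleast_2d(px).astype(float)
    d=np.c_[(px[:,0]-c["cx"])/f,(px[:,1]-c["cy"])/f,np.ones(len(px))]@R
    return (C+d*((z-C[2])/d[:,2])[:,None])[:,:2]
def blobs(mask,roi,amin):
    x0,y0,x1,y1=roi; m=np.zeros_like(mask); m[y0:y1,x0:x1]=mask[y0:y1,x0:x1]
    n,l,s,c=cv2.connectedComponentsWithStats(m)
    return [((l==i).astype(np.uint8),s[i],c[i]) for i in range(1,n) if s[i,4]>=amin]
def rect(cam,m,z):
    """min-area rectangle, in world mm, of a blob seen at height z (pixel corners included)"""
    ys,xs=np.nonzero(m); p=np.vstack([np.c_[xs+a,ys+b] for a in(-.5,.5) for b in(-.5,.5)])
    return cv2.minAreaRect((ray(cam,p,z)*1000).astype(np.float32))
E
python3 - <<'E'
from h import *
im=np.mean([robot.grab_frame("top").astype(float) for _ in range(4)],0).astype(np.uint8)
cv2.imwrite("pics/topm.png",im)
g=cv2.cvtColor(im,cv2.COLOR_BGR2GRAY)
print("profile pack row234",g[234,270:318]); print("col404",g[210:272,404]); print("row240", g[240,385:425])
for nm,mk,roi,z in(("dark",g<85,(240,170,455,300),.031),("bright",g>190,(335,195,425,275),.033)):
    for m,s,c in blobs(mk.astype(np.uint8),roi,15):
        print(nm,s,c.round(1),"ctr",ray("top",c,z).round(4)*1000,"rect",rect("top",m,z))
cv2.imwrite("pics/crop.png",cv2.resize(im[190:290,260:430],None,fx=4.7,fy=4.7,interpolation=cv2.INTER_CUBIC))
E
```

```text
profile pack row234 [147 157 161 161 157 152 155 111  67  62  65  67  69  69  73  65  67  69
  66  66  68  65  66  64  66  68  70  67  64  68  69  74  72  72  73  70
  68  65  46 101 151 165 165 165 160 154 152 158]
col404 [147 150 155 156 160 154 166  97 159 163 160 160 158 160 160 162 162 161
 159 160 160 161 163 166 167  56  51  99 178 168 166 169 173  84  64  44
 110 173 166 164 164 165 164 163 165 164 164 165 158 161 169 166 169 172
 140  57  88 143 154 161 160 165]
row240 [151 149 148 156 155 159 169  95  21 102 113 156 138  84  36  49 130 165
 166 166 171 153  89  39 110 162 152 120 148 150 155 163 163 162 147 148
 146 144 146 148]
dark [363 170  14  10  87] [370.5 174.3] ctr [[ 694.2 -201.8]] rect ((693.7796020507812, -198.19541931152344), (23.504566192626953, 35.209922790527344), 10.845383644104004)
dark [354 211   9   8  15] [357.1 214.4] ctr [[ 595.9 -170.5]] rect ((594.5673828125, -171.32440185546875), (28.167125701904297, 8.44247817993164), 45.33485794067383)
dark [370 216  28  39  98] [388.  229.2] ctr [[ 562.5 -242.6]] rect ((548.641357421875, -224.36148071289062), (68
[... 555 characters left out ...]
954467773438)
dark [323 272  14  14  95] [329.5 278.4] ctr [[ 445.7 -108.4]] rect ((446.0772399902344, -108.93617248535156), (19.2524471282959, 33.907413482666016), 45.99559783935547)
dark [399 282  56  18 814] [426.2 290.6] ctr [[ 423.5 -328.2]] rect ((423.7535095214844, -329.77435302734375), (38.143856048583984, 128.93016052246094), 5.088554859161377)
bright [354 206  46  16 304] [376.  213.4] ctr [[ 599.  -214.6]] rect ((595.0009155273438, -213.84628295898438), (109.19094848632812, 27.911470413208008), 76.91966247558594)
bright [345 244  45  18 314] [367.2 252.1] ctr [[ 507.5 -194. ]] rect ((507.8353576660156, -192.8682098388672), (107.28890228271484, 19.08328628540039), 76.4559555053711)
```

View pics/crop.png

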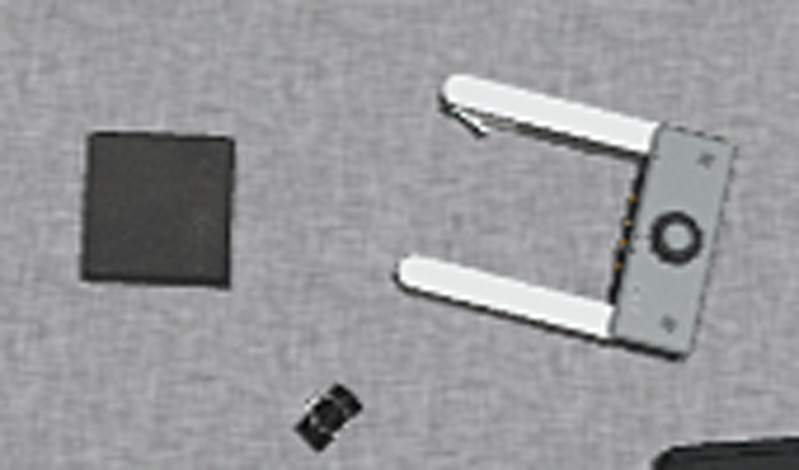

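The crop confirms the layout: pack at left, bay opening left, leaf on the upper (+y) cheek, button ring at about (403.8,240.6). Now I'll refine the cradle pose and cross-check it with the scene camera.

Run:
```python
from h import *
im=cv2.imread("pics/topm.png"); g=cv2.cvtColor(im,cv2.COLOR_BGR2GRAY)
B=[b[0] for b in blobs((g>185).astype(np.uint8),(335,195,425,275),100)]
yaw=np.radians(-103.3)
for it in range(2):
    ex=np.array([np.cos(yaw),np.sin(yaw)]); ey=np.array([-ex[1],ex[0]]); fits=[]
    for i,m in enumerate(B):
        ys,xs=np.nonzero(m); p=np.vstack([np.c_[xs+a,ys+b] for a in(-.375,-.125,.125,.375) for b in(-.375,-.125,.125,.375)])
        w=ray("top",p,.033)*1000; u,v=w@ex,w@ey
        lo,hi=np.percentile(u,1),np.percentile(u,99)
        q=[(c,np.percentile(v[abs(u-c)<3],4),np.percentile(v[abs(u-c)<3],96)) for c in np.arange(lo+12,hi-6,4)]
        q=np.array(q); k=1 if i==1 else 2
        for k in(1,2):
            f=np.polyfit(q[:,0],q[:,k],1); print(i,"edge",k,"slope deg",np.degrees(np.arctan(f[0])).round(2),"v mid",np.median(q[:,k]).round(1)); fits.append((f[0],np.median(q[:,k])))
        print("  u range",lo.round(1),hi.round(1))
    yaw+=np.arctan(np.mean([fits[1][0],fits[2][0],fits[3][0]])); print("yaw",np.degrees(yaw))
# button: dark ring centre from contour, in both views
for m,s,c in blobs((g<100).astype(np.uint8),(395,230,413,252),15):
    k=cv2.findContours(m,cv2.RETR_EXTERNAL,cv2.CHAIN_APPROX_NONE)[0][0]; cc=cv2.minEnclosingCircle(k); print("button top",cc,ray("top",cc[0],.0445)*1000)
sc=np.mean([robot.grab_frame("scene").astype(float) for _ in range(3)],0).astype(np.uint8); gs=cv2.cvtColor(sc,cv2.COLOR_BGR2GRAY)
for nm,r,z in(("button",(355,232,382,256),.0445),("pack",(248,190,300,226),.031)):
    for m,s,c in blobs((gs<70).astype(np.uint8),r,25): print(nm,"scene",s,c,ray("scene",c,z)*1000)
cv2.imwrite("pics/scrop.png",cv2.resize(sc[185:275,240:400],None,fx=5,fy=5,interpolation=cv2.INTER_CUBIC))
```

```text
0 edge 1 slope deg 4.05 v mid 624.8
0 edge 2 slope deg -0.25 v mid 640.1
  u range 20.1 122.6
1 edge 1 slope deg 0.27 v mid 530.8
1 edge 2 slope deg 0.38 v mid 546.2
  u range 20.1 122.5
yaw -103.17023156442005
0 edge 1 slope deg 3.92 v mid 624.6
0 edge 2 slope deg -0.38 v mid 639.9
  u range 21.5 124.1
1 edge 1 slope deg 0.13 v mid 530.6
1 edge 2 slope deg 0.25 v mid 546.0
  u range 21.3 123.7
yaw -103.17079387670827
button top ((403.4032287597656, 240.2096710205078), 5.448985576629639) [[ 535.50547413 -275.82963836]]
button scene [361 240  12   8  53] [366.66037736 244.39622642] [[ 528.36210276 -278.8546445 ]]
pack scene [253 196  41  30 758] [273.24934037 210.59102902] [[528.39234851 -36.7498989 ]]
```

View pics/scrop.png

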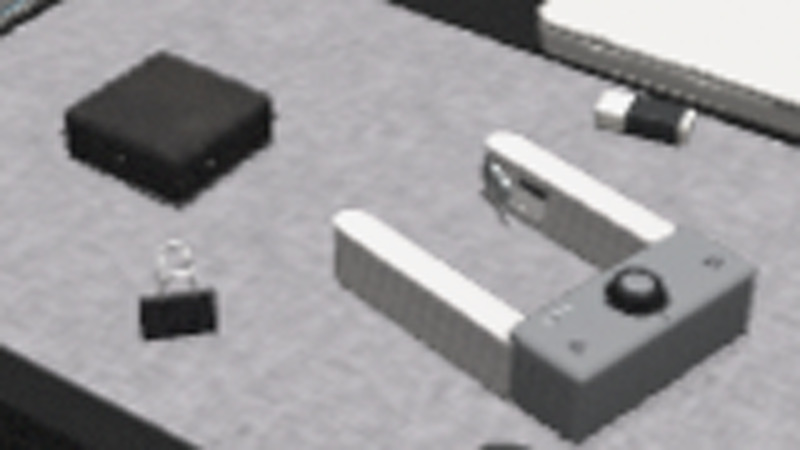

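Cradle: yaw about -103.2°, origin about (549.6,-218.3). The outer cheek spacing of 109.3 mm matches the 110 mm implied by the sizes given, and the top-view button measurement agrees with this pose. Moving now: align the tool on the pack's near side and touch the mat to find the tip height.

```bash
cat >> h.py <<'E'
YAW=-103.2; _y=np.radians(YAW); EX=np.array([np.cos(_y),np.sin(_y)]); EY=np.array([-EX[1],EX[0]]); ORG=.0872*EX+.585*EY
def W(x,y,z): return [*(ORG+x*EX+y*EY),z]      # cradle m -> world
def toC(w): d=np.asarray(w)[...,:2]-ORG; return np.stack([d@EX,d@EY],-1)
ROTA=[180,0,YAW+90]   # tool x along cradle +y
ROTB=[180,0,YAW+180]  # tool x along cradle -x
def st(t=""):
    o=robot.observe(); print(t,round(o["time"],2),"cradle",(toC(o["tool_pos"])*1000).round(1),"z",round(o["tool_pos"][2],4),"rot",np.round(o["tcp_rot"],1),"F",np.round(o["ft_force"],1),"w",round(o["gripper_width"],4))
def packpose():
    g=cv2.cvtColor(robot.grab_frame("top"),cv2.COLOR_BGR2GRAY)
    for m,s,c in blobs((g<100).astype(np.uint8),(240,170,400,262),500):
        ys,xs=np.nonzero(m); p=np.vstack([np.c_[xs+a,ys+b] for a in(-.5,.5) for b in(-.5,.5)])
        r=cv2.minAreaRect((toC(ray("top",p,.031))*1000).astype(np.float32)); print("pack cradle mm",np.round(r[0],1),np.round(r[1],1),"ang",round((r[2]+45)%90-45,2))
E
python3 - <<'E'
from h import *
packpose()
print(robot.ik(W(-.19,-.12,.12),ROTA),robot.ik(W(-.26,0,.12),ROTB),robot.ik(W(-.05,0,.09),ROTB))
robot.set_gripper(.022)
robot.move_pose(W(-.19,-.12,.12),ROTA); st("above")
print(robot.line_to(W(-.19,-.12,.06),vel=.04,guard=4)); st("touch")
E
```

```text
pack cradle mm [-190.3  -48.2] [76.  78.5] ang 11.67
[-16.52540322 -13.26273098 -32.13541908  71.1273119    0.
 176.67459678] [-9.01041999 10.48257132 -8.75037442 70.76705426  0.         94.18958001] [-29.61169868   7.91260795 -14.82365589  67.26373616   0.
  73.58830132]
above 3.52 cradle [-189.5 -119.6] z 0.1203 rot [180.   -0.  -13.2] F [-0.5 -0.3  0.9] w 0.022
True
touch 4.57 cradle [-190.  -120.2] z 0.0757 rot [180.    0.  -13.2] F [-3.8  0.4  8.5] w 0.0218
```

Run:
```python
from h import *
robot.line_to(W(-.19,-.12,.085),vel=.08)
robot.line_to(W(-.19,-.06,.085),vel=.05); st("pushed")
robot.line_to(W(-.19,-.12,.085),vel=.15); st("back"); packpose()
cv2.imwrite("pics/a1.png",cv2.resize(robot.grab_frame("top")[170:300,240:430],None,fx=4,fy=4))
```

```text
pushed 6.19 cradle [-190.  -60.] z 0.0851 rot [-1.80e+02  1.00e-01 -1.32e+01] F [ 0.5 -0.7  0.1] w 0.0222
back 6.74 cradle [-189.9 -119.3] z 0.0855 rot [-180.    -0.   -13.2] F [-0.1 -0.3  0.1] w 0.0218
pack cradle mm [-226.5  -40.7] [188.7 160.7] ang 14.54
```

View pics/a1.png

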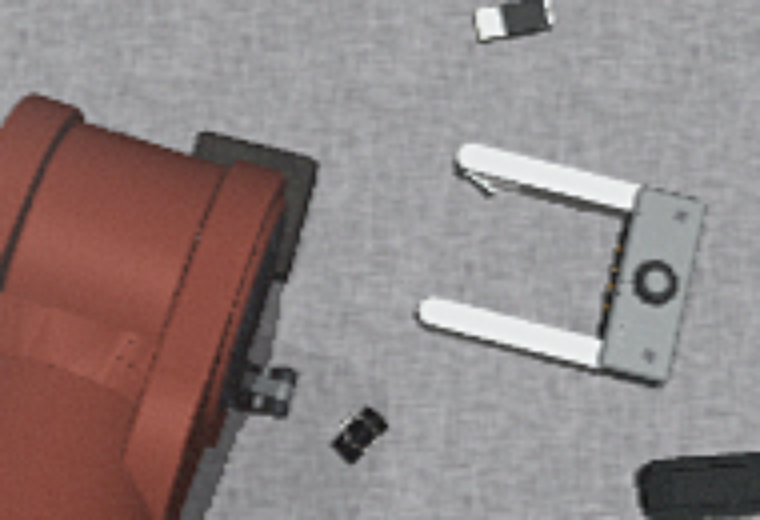

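The pack is now parallel to the cradle but partly hidden by the arm. I'll move the arm aside and measure again.

Run:
```python
from h import *
robot.line_to(W(-.19,-.13,.2),vel=.2)
robot.move_pose(W(0.08,-.1,.25),ROTB); st(); packpose()
```

```text
9.38 cradle [  79.6 -100.1] z 0.2496 rot [-180.    -0.    76.8] F [0.4 0.6 0.4] w 0.0222
pack cradle mm [-182.1  -15. ] [76.8 78.8] ang 0.21
```

```bash
cat >> h.py <<'E'
def edges(xc,yc):
    """sub-pixel positions (cradle mm) of the four top-face edges, from grey profiles across the pack"""
    g=np.mean([cv2.cvtColor(robot.grab_frame("top"),cv2.COLOR_BGR2GRAY).astype(float) for _ in range(4)],0).astype(np.float32)
    c=robot.get_calibration("top"); f=200/np.tan(np.radians(c["vertical_fov"]/2)); K=np.array([[f,0,c["cx"]],[0,f,c["cy"]],[0,0,1]])
    t=np.arange(20,56,.25)
    for nm,d in(("+x",(1,0)),("-x",(-1,0)),("+y",(0,1)),("-y",(0,-1))):
        out=[]
        for s in np.arange(-28,29,4):
            P=np.array([W((xc+d[0]*k+abs(d[1])*s)/1000,(yc+d[1]*k+abs(d[0])*s)/1000,.031) for k in t])
            p=cv2.projectPoints(P,c["rvec"],c["tvec"],K,None)[0].reshape(-1,2).astype(np.float32)
            v=cv2.remap(g,p[:,:1],p[:,1:],cv2.INTER_LINEAR).ravel(); i=np.argmax(v>105); out.append((s,t[i]))
        o=np.array(out); print(nm,"edge at",round((xc if d[0] else yc)+sum(d)*np.median(o[:,1]),1),"slope",np.degrees(np.polyfit(o[:,0],o[:,1]*sum(d),1)[0]).round(2))
E
python3 - <<'E'
from h import *
edges(-183,-14)
E
```

```text
+x edge at -144.8 slope 0.26
-x edge at -219.2 slope 0.08
+y edge at 23.8 slope 0.05
-y edge at -52.8 slope 0.15
```

Run:
```python
from h import *
robot.move_pose(W(-.182,-.12,.15),ROTA)
robot.line_to(W(-.182,-.09,.085),vel=.12)
robot.line_to(W(-.182,-.0467,.085),vel=.04); st("pushed")
robot.line_to(W(-.182,-.10,.1),vel=.15)
robot.line_to(W(-.182,-.13,.2),vel=.2)
robot.move_pose(W(0.08,-.1,.25),ROTB); st()
edges(-182,0)
```

```text
pushed 13.43 cradle [-182.   -46.8] z 0.085 rot [-180.    -0.   -13.2] F [0.6 0.6 0.5] w 0.0221
 16.43 cradle [  79.6 -100.1] z 0.2495 rot [-180.    -0.    76.8] F [ 0.6 -0.4 -0.1] w 0.0221
+x edge at -144.5 slope -0.1
-x edge at -219.2 slope 0.31
+y edge at 37.0 slope 0.1
-y edge at -39.8 slope 0.41
```

Run:
```python
from h import *
robot.move_pose(W(-.262,0,.16),ROTB)
robot.line_to(W(-.262,0,.085),vel=.12); st("down")
robot.line_to(W(-.158,0,.085),vel=.06); st("pushed")
robot.line_to(W(-.175,0,.085),vel=.1)
robot.line_to(W(-.175,0,.15),vel=.2)
robot.move_pose(W(0.08,-.1,.25),ROTB); st()
edges(-112,0)
```

```text
down 18.77 cradle [-261.9    0.5] z 0.0858 rot [179.9  -0.   76.8] F [ 1.  -0.1  0.8] w 0.0221
pushed 20.66 cradle [-158.2    0. ] z 0.085 rot [180.    0.   76.8] F [-0.4 -1.3  0.3] w 0.0223
 22.57 cradle [ 79.2 -99.9] z 0.2491 rot [-1.80e+02 -1.00e-01  7.68e+01] F [ 0.2  0.1 -0.5] w 0.022
+x edge at -71.8 slope -0.03
-x edge at -145.2 slope -0.27
+y edge at 37.0 slope -0.08
-y edge at -40.0 slope -0.28
```

Run:
```python
from h import *
robot.move_pose(W(-.178,0,.15),ROTB)
robot.line_to(W(-.178,0,.085),vel=.12)
print(robot.line_to(W(-.11,0,.085),vel=.05,guard=15)); st("mouth")
print(robot.line_to(W(-.055,0,.085),vel=.04,guard=15)); st("in")
print(robot.line_to(W(-.042,0,.085),vel=.02,guard=12)); st("home?")
```

```text
False
mouth 26.11 cradle [-1.1e+02  1.0e-01] z 0.085 rot [180.    0.   76.8] F [-0.2  0.1  0.3] w 0.0221
False
in 27.63 cradle [-55.    0.2] z 0.0852 rot [180.    0.   76.8] F [0.  0.3 0.1] w 0.0221
True
home? 28.09 cradle [-48.1  -0.1] z 0.0848 rot [-180.    -0.2   76.8] F [0.5 1.6 2. ] w 0.0215
```

Run:
```python
from h import *
robot.line_to(W(-.060,0,.085),vel=.08)
robot.line_to(W(-.060,0,.16),vel=.2)
robot.move_pose(W(-.16,-.16,.25),ROTB); st()
g=np.mean([robot.grab_frame("top").astype(float) for _ in range(3)],0).astype(np.uint8)
s=robot.grab_frame("scene")
a=cv2.resize(g[190:280,330:430],(500,450),interpolation=cv2.INTER_CUBIC); b=cv2.resize(s[200:275,300:400],(300,225),interpolation=cv2.INTER_CUBIC)
cv2.imwrite("pics/home.png",np.hstack([a,np.vstack([b,np.zeros_like(b)])]))
edges(0,0)
```

```text
29.76 cradle [-159.7 -159.6] z 0.2491 rot [-180.     0.    76.8] F [-0.5  0.1 -1.3] w 0.0223
+x edge at 40.0 slope -0.03
-x edge at -37.5 slope -0.1
+y edge at 38.5 slope -0.04
-y edge at -37.8 slope -0.03
```

View pics/home.png

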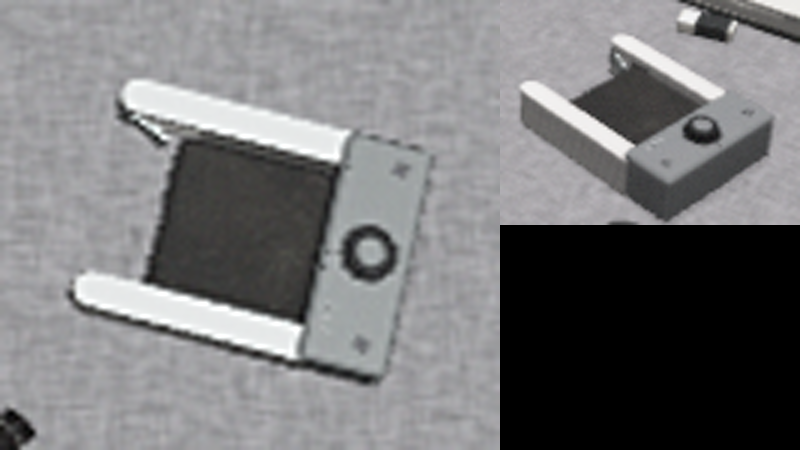

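The leaf is out at crop (165,140) and the pack lies against the contact block, so it is home. Next, the button.

Run:
```python
from h import *
robot.set_gripper(0)
robot.move_pose(W(.0597,-.0003,.15),ROTB); st("above")
robot.line_to(W(.0597,-.0003,.128),vel=.08)
hit=robot.line_to(W(.0597,-.0003,.1085),vel=.02,guard=10); st(f"press {hit}")
z=robot.observe()["tool_pos"][2]
robot.line_to(W(.0597,-.0003,z-.0005),vel=.01); robot.pause(.3); st("hold")
```

```text
above 31.62 cradle [58.9 -0.3] z 0.1507 rot [180.   -0.   76.8] F [-0.   0.1  0.2] w 0.0003
press True 32.79 cradle [59.8 -0.2] z 0.1131 rot [180.    0.   76.8] F [-1.1  0.9  6.9] w 0.0001
hold 33.34 cradle [59.8 -0.2] z 0.1131 rot [-180.     0.    76.8] F [-2.   1.5  6.8] w -0.0001
```

It bottomed at tip height 40.5 mm, which is where the button should be right down, and the force is above 4 N. Releasing and taking a last look.

Run:
```python
from h import *
robot.line_to(W(.0597,-.0003,.17),vel=.1)
robot.move_pose(W(-.16,-.16,.25),ROTB); st()
cv2.imwrite("pics/end.png",np.hstack([cv2.resize(robot.grab_frame("top")[150:310,230:470],(450,300)),cv2.resize(robot.grab_frame("scene")[180:275,240:400],(350,300))]))
edges(0,0)
```

```text
35.16 cradle [-159.5 -159.6] z 0.2496 rot [-180.     0.    76.8] F [-0.5  0.4  0.1] w -0.0002
+x edge at 40.0 slope -0.08
-x edge at -37.5 slope -0.15
+y edge at 38.5 slope -0.1
-y edge at -37.8 slope 0.03
```

View pics/end.png

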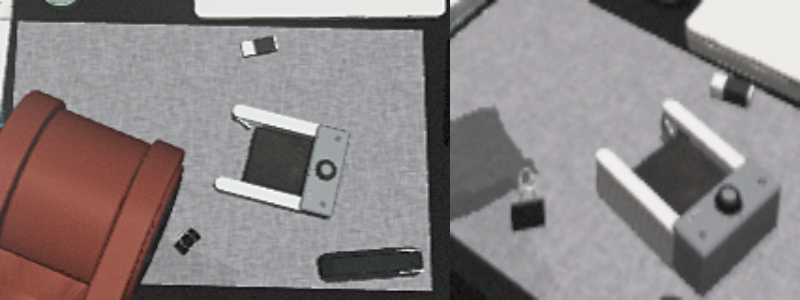

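The pack is still docked (about (275,160) in the left half), the leaf is out, the button is up, and the bystanders in view have not moved.

```bash
python3 -c "
from plant import robot
print(robot.job_done())"
```

```text
the job is handed in; nothing more can be done
None
```

I pushed the pack home in the cradle with the leaf out behind it, pressed the button right down and let it come up, and handed the job in at about 35 s; no verdict came back.

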